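# Book out a sign kit at the outfeed belt

## Task

Book out the fixing kit for one acrylic sign. Before loading the tray, stop the outfeed belt by setting its toggle upright in the centre off position; then count exactly four of the six stand-offs into the kit tray on the belt, leaving the other two out of it, and stand every cement can upright on the black strip in front of the scanner bar, wholly on the strip, with its label turned to face straight at the scanner. Leave the belt off and leave the other things on the bench where they are.

Things in the scene. Friction and masses are not known exactly. Their poses are not given: they have to be found in the camera images.
- belt_switch (a joint): Forward-off-reverse toggle of the outfeed belt: a steel stalk 12 mm thick with a black ball 22 mm across at its top, the ball's centre 66 mm from the hinge, on a hinge across the switch box. 0 = stalk upright = off (narrow middle position); +0.5 = leaning all the way along the box's +x (forward); -0.5 = leaning all the way along -x (reverse). About 1.2 N at the ball moves it; friction holds it wherever it is left.
- kit_tray_in (a point): Middle of the tray's inner floor, 4 mm above the tray's origin (56 mm above the bench); the inside measures 182 (x) x 132 (y) x 26 mm deep.
- switch_base: Fixed grey switch box of the toggle, 80 (x) x 55 (y) x 35 mm high; origin at the centre of its underside. The hinge line runs along its y axis, 33 mm above the origin, so with the stalk upright the ball's centre is 99 mm straight above the origin. The stalk swings along the box's x axis.
- kit_tray: Fixed white open tray on the outfeed belt, 190 (x) x 140 (y) x 30 mm high outside, walls and floor 4 mm; origin at the centre of its underside, which is 52 mm above the bench. The belt (aluminium frame 150 mm wide, 52 mm high) runs along its x axis and stands still.
- scanner: Fixed low black scanner bar, 60 (x) x 360 (y) x 50 mm high; origin at the centre of its underside. Its long reading window is in the face towards its own -x; a black rubber strip lies on the bench in front of that face.
- strip (a point): Centre of the thin black rubber strip (110 mm along x, 350 mm along y, 1 mm thick, look only, at bench level) in front of the scanner window; 100 mm from the scanner's origin. Its +x axis points straight at the scanner, its y axis runs along the bar. The scanner's face is 70 mm from this line.
- can1: Squat round steel cement can, 60 mm across, 70 mm high, 0.15 to 0.35 kg, most of it in the bottom; origin at the centre of its underside, z up. A white barred label panel 50 mm high covers about 70 degrees of its side, centred on its own +x; a black screw cap (18 mm across, rising 12 mm above the can) sits 15 mm off centre on the lid, over the label side. May be absent.
- can2: Squat round steel cement can, 60 mm across, 70 mm high, 0.15 to 0.35 kg, most of it in the bottom; origin at the centre of its underside, z up. A white barred label panel 50 mm high covers about 70 degrees of its side, centred on its own +x; a black screw cap (18 mm across, rising 12 mm above the can) sits 15 mm off centre on the lid, over the label side. May be absent.
- can3: Squat round steel cement can, 60 mm across, 70 mm high, 0.15 to 0.35 kg, most of it in the bottom; origin at the centre of its underside, z up. A white barred label panel 50 mm high covers about 70 degrees of its side, centred on its own +x; a black screw cap (18 mm across, rising 12 mm above the can) sits 15 mm off centre on the lid, over the label side. May be absent.
- standoff1: Plain aluminium sign stand-off, a cylinder 25 mm across and 32 mm long with a groove 8 mm below its top, about 42 g; origin at the centre of its underside, z along its length. All six are alike and start standing on a grey felt mat 4 mm thick.
- standoff2: Plain aluminium sign stand-off, a cylinder 25 mm across and 32 mm long with a groove 8 mm below its top, about 42 g; origin at the centre of its underside, z along its length. All six are alike and start standing on a grey felt mat 4 mm thick.
- standoff3: Plain aluminium sign stand-off, a cylinder 25 mm across and 32 mm long with a groove 8 mm below its top, about 42 g; origin at the centre of its underside, z along its length. All six are alike and start standing on a grey felt mat 4 mm thick.
- standoff4: Plain aluminium sign stand-off, a cylinder 25 mm across and 32 mm long with a groove 8 mm below its top, about 42 g; origin at the centre of its underside, z along its length. All six are alike and start standing on a grey felt mat 4 mm thick.
- standoff5: Plain aluminium sign stand-off, a cylinder 25 mm across and 32 mm long with a groove 8 mm below its top, about 42 g; origin at the centre of its underside, z along its length. All six are alike and start standing on a grey felt mat 4 mm thick.
- standoff6: Plain aluminium sign stand-off, a cylinder 25 mm across and 32 mm long with a groove 8 mm below its top, about 42 g; origin at the centre of its underside, z along its length. All six are alike and start standing on a grey felt mat 4 mm thick.
- glue_bottle: Bystander: white glue applicator bottle 36 mm across, 107 mm high with its orange nozzle; origin under its centre.
- tape_roll: Bystander: tape roll lying flat, 90 mm across, 24 mm high; origin under its centre.
- offcut: Bystander: clear acrylic offcut 50 x 90 x 20 mm; origin under its centre.
- weight: Bystander: dark steel bench weight 60 x 40 x 30 mm with a 20 mm high pin on top; origin under its centre.
- screw_cup: Bystander: small grey open cup 70 mm across, 45 mm high; origin under its centre.

How it is judged:
By the outcome, as a careful person would: the job done as asked, in the order asked, and still so for the second after the job is handed in, with the robot touching nothing.
Of can1, can2, can3 only 2 to 3 are there at a start; the rules pass over those that are not, and their reading is None.
At some moment in a run one of can1, can2, can3 may be knocked a few centimetres aside while the robot is not near it.
Once in a run the grip may slacken for a moment while it holds something.
It also fails if it takes over 210 s, if anything falls off the work surface, if the arm or the gripper's body presses on something with over 40 N, if the wrist force passes 120 N, or if a joint passes its speed limit or range.

## Robot

A 6-joint arm with a two-finger parallel gripper is mounted at the origin on the work surface. World frame = base frame: x ahead of the robot, y to its left, z up, the work surface at z = 0. Lengths are in m, angles in rad, forces in N, time in s.
With the tool pointing down it reaches from about 0.275 to 0.75 m from the base axis. Payload 10.2 kg.
Tool frame: the origin (TCP) lies midway between the tips of the shut fingers; the grasp point (between the pads) lies 19 mm behind it (env.hold_point_z is the distance from the TCP to the grasp point, in m); x points along the fingers, z is the direction in which the jaws open and shut, and the axes are right-handed (so a half turn about x gives the same grasp; the last joint's range is limited). The gripper opens to 85 mm and grips with 20 to 120 N. Pads are 22 mm wide; open, the fingers measure 114 mm over their backs; the gripper's body (76 mm by 85 mm) begins 54 mm behind the grasp point. The pads swing forward as they close: fully open they stand 13 mm farther back than shut.
Start: joints at [-1.36, 0.313, 1.498, -0, 1.331, -0.223], TCP at [0.221, -0.476, 0.231] pointing down, gripper open.
Joint ranges: [-2.94, 2.94], [-0.97, 2.17], [0.19, 2.56], [-1.23, 4.37], [0.02, 3.11], [-2.88, 2.88]. Speed limits (rad/s): [2.39, 2.39, 3.01, 3.14, 3.14, 3.14].

## Interface

Orientations are given as a unit quaternion [x, y, z, w].
In Python, from bench import env, kinematics, monitor, eyes, job gives the robot as it stands. The module is installed in compiled form; this text tells all that it offers. Calls block until the motion is done:
- env.reach(position, orientation): joint-space move of the TCP to a pose.
- env.movel(position, velocity=0.15, frame=None, guard=None): straight line of the TCP; frame=None keeps the orientation; velocity is the mean speed in m/s. With guard (N) it stops when the force on the tool has changed by that much, and returns True; else False.
- env.set_joints(angles): joint-space move.
- env.release() and env.close_gripper(effort=None): open the fingers fully, or close them until they stop; effort is the grip in N (None keeps the last).
- env.hold(seconds).
- kinematics.ik(position, orientation): joint angles nearest the present ones, or None.
- monitor.sense(): the state.
- eyes.grab_frame(name): name is "side" or "top"; returns a dict with "frame" (420x560x3 uint8, red, green, blue), "mtx" (3x3 intrinsics, pixels), "view" (4x4, takes a point from world to camera coordinates). Camera axes: x right, y down, z forward; pixel columns grow to the right and rows downward; lengths in m; the calibration is good to about 2 mm. A picture is of the moment at which its call begins. There is no depth.
A pose or a line that the arm cannot do raises env.MotionError and nothing moves.
- job.hand_in(): hands the job in, once; it reports no verdict.
The state is a dict: "clock": time; "joints": joint angles; "qvel": joint speeds; "joint_efforts": joint torques, N m; "position": TCP position; "ee_rot": TCP orientation; "contact_force": force on the tool from outside, world axes, zero at the start; "ft_torque": the same for the moment, N m; "finger_gap": opening from 0.0 (shut) to 1.0 (fully open).
Only numpy, scipy, OpenCV 4.12 (cv2) and the standard library are available. Lean on these libraries where they do the work, as an engineer would, in place of code of your own. Each camera call takes 0.05 s, during which the arm holds its last target. There are 200 camera calls.

## Working session

There is one attempt and no reset: what is moved stays moved. The work goes in short steps, each a Python script; the robot and the scene stay as the last script left them, time stands still between calls to the robot, and variables do not carry over. Pictures are saved under pics/ and viewed, about 12 in all and at most 16, crops included, and the job is handed in when it is done.

```bash
mkdir -p pics
python3 - <<'E'
from bench import env,eyes,monitor
import cv2,numpy as np
for n in("top","side"):
    f=eyes.grab_frame(n);cv2.imwrite(f"pics/a_{n}.png",cv2.resize(f["frame"][:,:,::-1],(800,600),interpolation=cv2.INTER_CUBIC))
    np.savez(f"a_{n}.npz",**f);v=f["view"];print(n,f["mtx"].round(1).tolist(),v.round(3).tolist(),(-v[:3,:3].T@v[:3,3]).round(3))
print(monitor.sense(),env.hold_point_z)
E
```

```text
top [[383.8, 0.0, 277.5], [0.0, 383.8, 209.9], [0.0, 0.0, 1.0]] [[0.013, -1.0, 0.012, 0.037], [-0.997, -0.013, -0.07, 0.607], [0.07, -0.012, -0.997, 1.261], [0.0, 0.0, 0.0, 1.0]] [0.517 0.059 1.3  ]
side [[517.5, 0.0, 291.6], [0.0, 517.5, 210.0], [0.0, 0.0, 1.0]] [[0.99, -0.143, -0.01, -0.563], [-0.08, -0.488, -0.869, 0.138], [0.12, 0.861, -0.494, 1.456], [0.0, 0.0, 0.0, 1.0]] [ 0.394 -1.268  0.834]
{'clock': 0.1, 'joints': array([-1.36043921e+00,  3.13398815e-01,  1.49837247e+00, -5.34964820e-06,
        1.33099464e+00, -2.23377391e-01]), 'qvel': array([-0.00062133, -0.00120511, -0.00148496,  0.00124607,  0.00036188,
        0.00046982]), 'joint_efforts': array([ 2.07778430e-03, -4.12897861e+01, -2.60140765e+01, -2.20327684e-04,
        3.05416972e-03, -9.24403423e-06]), 'position': array([ 0.22058639, -0.47615344,  0.23078559]), 'ee_rot': array([ 0.38099599,  0.59616667, -0.38040812,  0.59558125]), 'contact_force': array([ 0.34824661, -0.46702198,  0.06637003]), 'ft_torque': array([ 0.00168548,  0.01163589, -0.00245552]), 'finger_gap': 1.0025566730233897} 0.0187
```

View pics/a_top.png

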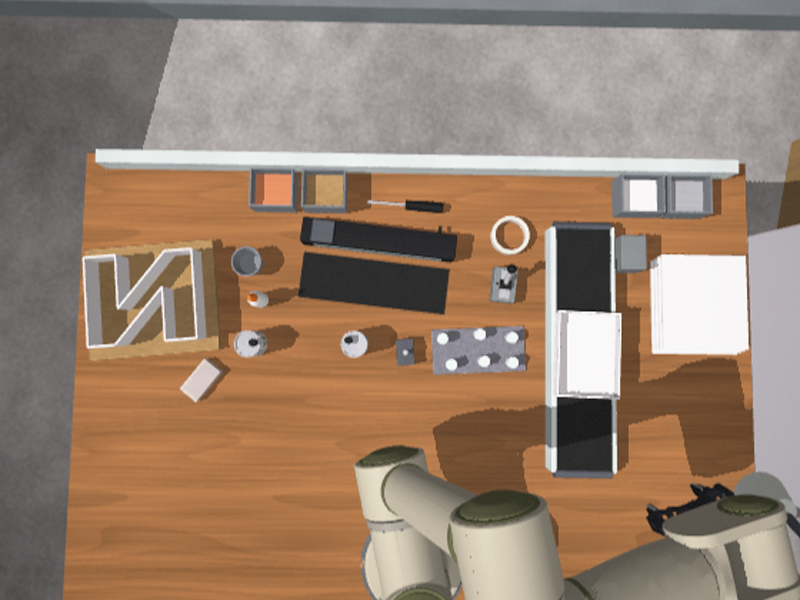

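View pics/a_side.png

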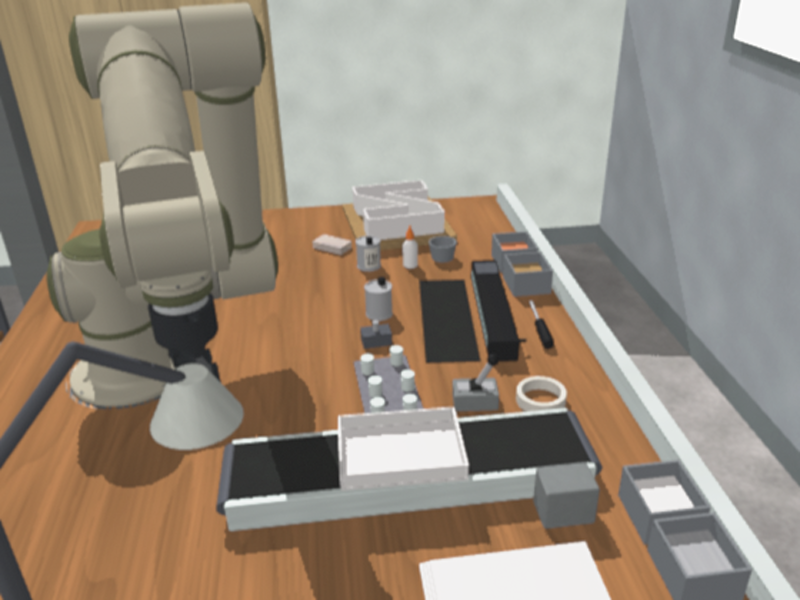

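The top view shows two cans at (250,343) and (353,343), the stand-offs at (435-525,330-365), and the tray at (588,353). The switch is at (505,285) with its ball leaning up and right. The strip is around (375,283). I'll build helpers and measure from enlarged crops.

```bash
cat > h.py <<'E'
import numpy as np,cv2
def ray(f,u,v):
    V=f["view"];R=V[:3,:3];c=-R.T@V[:3,3]
    d=R.T@np.linalg.inv(f["mtx"])@np.array([u,v,1.]);return c,d
def onz(f,u,v,z):
    c,d=ray(f,u,v);return c+d*(z-c[2])/d[2]
def proj(f,p):
    q=f["mtx"]@(f["view"][:3,:3]@np.asarray(p,float)+f["view"][:3,3]);return q[:2]/q[2]
def blobs(mask,lo,hi):
    n,l,s,c=cv2.connectedComponentsWithStats(mask.astype(np.uint8))
    return [(c[i],s[i]) for i in range(1,n) if lo<=s[i][4]<=hi]
def crop(f,x0,y0,w,h,name,k):
    cv2.imwrite(name,cv2.resize(f["frame"][y0:y0+h,x0:x0+w,::-1],None,fx=k,fy=k,interpolation=cv2.INTER_CUBIC))
E
python3 - <<'E'
from h import *
t=dict(np.load("a_top.npz"));s=dict(np.load("a_side.npz"))
crop(t,155,145,133,140,"pics/b1.png",4);crop(t,270,150,180,140,"pics/b2.png",4)
a=cv2.imread("pics/b1.png");
crop(s,235,160,150,140,"pics/b3.png",4)
im=t["frame"].astype(int)
hsv=cv2.cvtColor(t["frame"],cv2.COLOR_RGB2HSV)
w=(hsv[...,2]>200)&(hsv[...,1]<40)
for c,st in blobs(w,8,3000):
    if 140<c[1]<300 and 150<c[0]<450: print("white",c.round(1),st[2:],onz(t,*c,.036).round(3))
dk=(hsv[...,2]<50)
for c,st in blobs(dk,4,9000):
    if 140<c[1]<340 and 150<c[0]<450:
        m=np.zeros(dk.shape,np.uint8);print("dark",c.round(1),st,onz(t,*c,0).round(3))
print(onz(t,775*.7,490*.7,.3))
E
```

```text
white [357.1 164. ] [ 27  27 231] [ 0.763 -0.219  0.036]
white [428.6 189.1] [  4  59 127] [ 0.682 -0.458  0.036]
white [352.  191.6] [ 4  5 14] [ 0.67  -0.202  0.036]
white [352.4 205.2] [ 6  6 29] [ 0.625 -0.204  0.036]
white [177.1 211.9] [ 5  3 14] [0.595 0.375 0.036]
white [335.5 233.8] [ 8  8 51] [ 0.529 -0.148  0.036]
white [172.1 240.6] [ 16  18 161] [0.5   0.388 0.036]
white [241.9 234.1] [5 5 8] [0.524 0.16  0.036]
white [248.7 242.1] [ 18  18 164] [0.499 0.138 0.036]
white [309.4 236.6] [ 8  8 48] [ 0.519 -0.061  0.036]
white [357.9 235.9] [ 9  8 51] [ 0.523 -0.222  0.036]
white [338.4 252.6] [ 9  8 52] [ 0.468 -0.157  0.036]
white [315.5 254.8] [ 8  9 51] [ 0.46  -0.082  0.036]
white [358.3 253.5] [ 9  8 54] [ 0.466 -0.223  0.036]
white [415.8 277.5] [11  2 21] [ 0.39  -0.411  0.036]
dark [296.8 144.1] [284 141  26   8 162] [ 0.836 -0.02   0.   ]
dark [214.3 161.6] [211 153   9  18 116] [0.771 0.262 0.   ]
dark [276.2 167.8] [ 232  155   88   28 1472] [0.752 0.05  0.   ]
dark [407.8 188.9] [ 390  161   37   57 2054] [ 0.686 -0.401  0.   ]
dark [225.5 170. ] [224 170   4   1   4] [0.742 0.223 0.   ]
dark [261.2 197.8] [ 209  177  105   42 3087] [0.649 0.1   0.   ]
dark [358.  187.8] [355 186   7   5  24] [ 0.688 -0.23   0.   ]
dark [353.2 199.1] [350 196   8   6  27] [ 0.649 -0.214  0.   ]
dark [243.9 237.6] [242 236   4   4   8] [0.513 0.156 0.   ]
dark [177.2 239.2] [175 238   5   4  12] [0.505 0.38  0.   ]
dark [408.4 303.6] [ 390  278   38   52 1895] [ 0.299 -0.399  0.   ]
[ 0.25305683 -0.6384156   0.3       ]
```

View pics/b1.png

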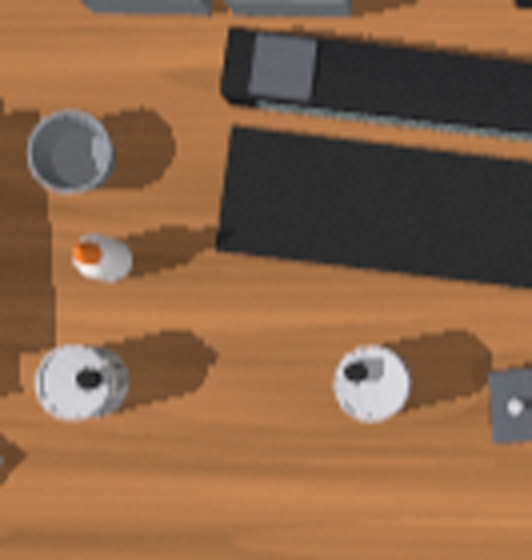

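View pics/b2.png

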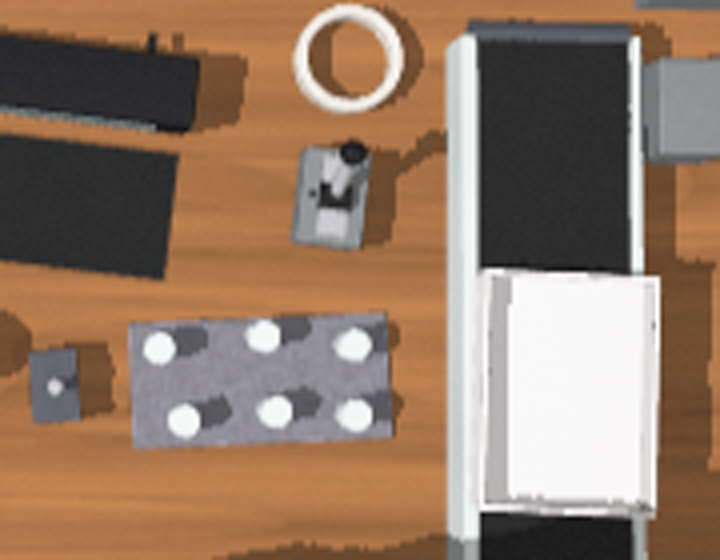

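View pics/b3.png

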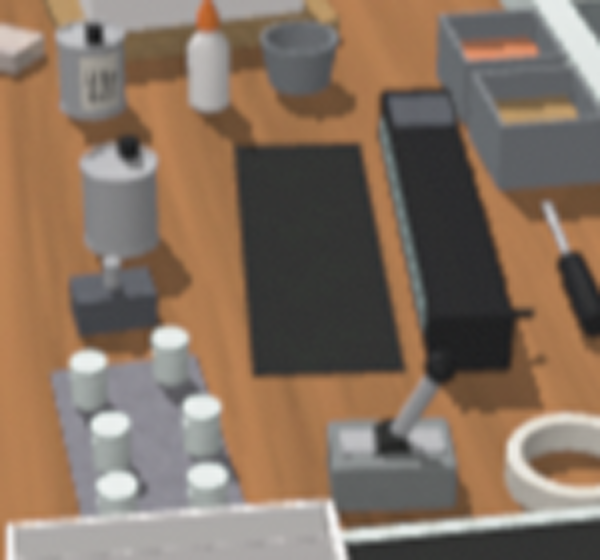

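Two upright cans, six standing stand-offs and the toggle leaning to world +x are all clear. The ball is at about top (358,188) and side (344,251). Next I'll compute the geometry.

```bash
cat >> h.py <<'E'
def tri(f,a,g,b):
    c1,d1=ray(f,*a);c2,d2=ray(g,*b);d1=d1/np.linalg.norm(d1);d2=d2/np.linalg.norm(d2)
    s=np.linalg.lstsq(np.stack([d1,-d2],1),c2-c1,rcond=None)[0]
    p,q=c1+s[0]*d1,c2+s[1]*d2;return (p+q)/2,np.linalg.norm(p-q)
def cans(f):
    """upright cans in top view: (lid centre xy, cap-based yaw) from lid outline + dark cap"""
    hsv=cv2.cvtColor(f["frame"],cv2.COLOR_RGB2HSV)
    g=cv2.cvtColor(f["frame"],cv2.COLOR_RGB2GRAY).astype(float);out=[]
    return hsv,g
E
python3 - <<'E'
from h import *
t=dict(np.load("a_top.npz"));s=dict(np.load("a_side.npz"))
b1=lambda x,y:(155+x/4-.375,145+y/4-.375)
b2=lambda x,y:(270+x/4-.375,150+y/4-.375)
S=[onz(t,*b1(232,125),0),onz(t,*b1(217,250),0),onz(t,*b2(163,278),0),onz(t,*b2(180,153),0)]
print("strip",np.round(S,3)[:,:2].tolist(),np.mean(S,0).round(3))
e=[S[0]-S[1],S[3]-S[2]];l=[S[0]-S[3],S[1]-S[2]]
for a in e+l: print(np.linalg.norm(a).round(3),np.degrees(np.arctan2(a[1],a[0])).round(1))
B=[onz(t,*b2(*p),.035) for p in[(303,148),(293,243),(360,250),(371,155)]]
print("box",np.round(B,3)[:,:2].tolist(),np.mean(B,0).round(3))
print("ball",tri(t,b2(352,153),s,(344.5-.375,251.25-.375)))
T=[onz(t,*b2(*p),.082) for p in[(483,268),(477,513),(655,517),(661,275)]]
print("tray",np.round(T,3)[:,:2].tolist(),np.mean(T,0).round(3))
# side-view tray check & can lids
for n,(c,k) in dict(L=((75,382),(90,379)),R=((372,383),(355,372))).items():
    print(n,onz(t,*b1(*c),.07).round(3),onz(t,*b1(*k),.082).round(3))
E
```

```text
strip [[0.722, 0.267], [0.615, 0.277], [0.578, -0.068], [0.685, -0.082]] [0.65  0.099 0.   ]
0.108 -5.4
0.108 -7.4
0.35 84.1
0.347 84.0
box [[0.686, -0.18], [0.607, -0.172], [0.602, -0.228], [0.681, -0.237]] [ 0.644 -0.204  0.035]
ball (array([ 0.67463758, -0.20794172,  0.09441363]), np.float64(0.0007256964566225016))
tray [[0.586, -0.315], [0.392, -0.309], [0.391, -0.45], [0.582, -0.458]] [ 0.488 -0.383  0.082]
L [0.502 0.375 0.07 ] [0.505 0.361 0.082]
R [0.504 0.139 0.07 ] [0.513 0.152 0.082]
```

```bash
cat >> h.py <<'E'
from scipy.spatial.transform import Rotation as Ro
from bench import env,kinematics,monitor,eyes
HP=env.hold_point_z
def quat(a):
    z=np.array([np.cos(a),np.sin(a),0]);x=np.array([0,0,-1.]);return Ro.from_matrix(np.stack([x,np.cross(z,x),z],1)).as_quat()
def best(p,a):
    """yaw a or a+pi, whichever IK is nearest the present joints"""
    q0=monitor.sense()["joints"];c=[]
    for k in(a,a+np.pi):
        q=kinematics.ik(p,quat(k))
        if q is not None:c.append((np.abs(np.asarray(q)-q0).max(),k))
    return min(c)[1] if c else None
def over(xy,a,z):   # joint move to hold point z above xy, exact yaw a
    env.reach([xy[0],xy[1],z-HP],quat(a))
def line(xy,z,v=.2,**k): return env.movel([xy[0],xy[1],z-HP],velocity=v,**k)
def st(*m):
    s=monitor.sense();print(*m,"t=%.1f gap=%.3f"%(s["clock"],s["finger_gap"]),"F",s["contact_force"].round(1),"j6 %.2f"%s["joints"][5])
E
python3 - <<'E'
from h import *
o=np.array([.644,-.2045]);d=np.array([np.cos(-.1),np.sin(-.1)])
P=lambda th:(o+d*.066*np.sin(th),.033+.066*np.cos(th))
a=best([.675,-.207,.2],np.pi/2-.1)
s=monitor.sense()["position"]; env.movel([s[0],s[1],.32],velocity=.25)
p,z=P(.49);over(p,a,.25);line(p,z);st("at")
env.close_gripper(25);st("grip")
for th in(.36,.24,.12,0.):p,z=P(th);line(p,z,.08)
st("centre");env.release();line(p,.25);st("up")
over([.45,-.38],np.pi/2,.35)   # clear of the middle
for n in("top","side"):
    f=eyes.grab_frame(n);np.savez(f"c_{n}.npz",**f)
    cv2.imwrite(f"pics/c_{n}.png",cv2.resize(f["frame"][:,:,::-1],(800,600),interpolation=cv2.INTER_CUBIC))
t=cv2.imread("pics/c_top.png");u=cv2.imread("pics/c_side.png")
cv2.imwrite("pics/c.png",np.vstack([cv2.resize(t[140:560,60:],(740,420))[:,:],cv2.resize(u[180:440,300:620],(220,180)).repeat(1,0) if 0 else np.hstack([cv2.resize(u[180:440,200:620],(290,180)),cv2.resize(u[320:440,400:600],(300,180)),np.zeros((180,150,3),np.uint8)])]))
st()
E
```

```text
at t=3.5 gap=1.001 F [0.1 0.3 0.5] j6 1.21
grip t=4.1 gap=0.235 F [0.7 3.  2.7] j6 1.21
centre t=5.1 gap=0.233 F [ 1.   5.9 -1. ] j6 1.19
up t=6.7 gap=0.997 F [ 0.1  0.7 -0.6] j6 1.19
t=9.8 gap=0.998 F [ 0.2 -0.1 -0.3] j6 -2.47
```

View pics/c.png

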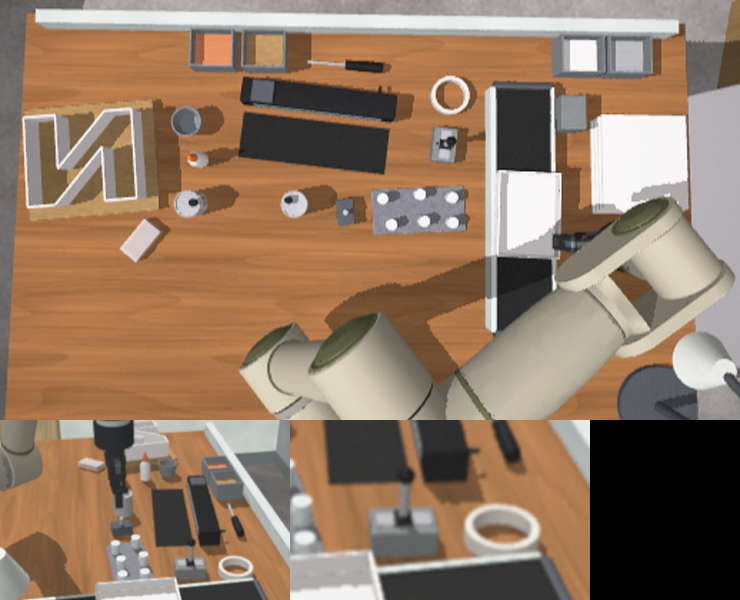

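The toggle looks upright in both views and no third can is visible. Now I'll check the ball numerically, then move the four stand-offs.

```bash
cat > so.py <<'E'
from h import *
t=dict(np.load("c_top.npz"));s=dict(np.load("c_side.npz"))
def dark(f,p,r=7):
    u,v=np.round(proj(f,p)).astype(int);g=cv2.cvtColor(f["frame"],cv2.COLOR_RGB2GRAY)[v-r:v+r+1,u-r:u+r+1].astype(float)
    w=np.clip(60-g,0,None);yy,xx=np.mgrid[-r:r+1,-r:r+1];return np.array([u+(w*xx).sum()/w.sum(),v+(w*yy).sum()/w.sum()])
b=[.644,-.2045,.099];print("ball",dark(t,b).round(1),proj(t,b).round(1),dark(s,b).round(1),proj(s,b).round(1),tri(t,dark(t,b),s,dark(s,b)))
hsv=cv2.cvtColor(t["frame"],cv2.COLOR_RGB2HSV);w=(hsv[...,2]>200)&(hsv[...,1]<40)
P=[onz(t,*c,.036)[:2] for c,q in blobs(w,30,80) if 300<c[0]<370 and 225<c[1]<262]
print(len(P),np.round(P,3).tolist())
E
cat > so1.py <<'E'
from so import *
def clear(i,a,P):
    d=np.array([np.cos(a),np.sin(a)]);n=np.array([-d[1],d[0]]);m=1
    for j,p in enumerate(P):
        if j==i: continue
        r=p-P[i];x=max(abs(r@d)-.059,0);y=max(abs(r@n)-.011,0);m=min(m,np.hypot(x,y)-.0125)
    return m
A=np.radians(np.arange(-90,90,3));todo=[]
Q=list(P)
for k in range(4):
    c=[(round(max(clear(i,a,Q) for a in A),3),i) for i in range(len(Q))]
    i=min((i for m,i in c if m>.010),key=lambda i:Q[i][1],default=max(c)[1])
    a=max(A,key=lambda a:clear(i,a,Q));todo.append((Q[i],a,clear(i,a,Q)));Q.pop(i)
for x in todo:print(x[0].round(3),np.degrees(x[1]).round(),x[2].round(3))
E
python3 so1.py
```

```text
ball [355.9 196.9] [356.9 197.4] [331.5 248.5] [332.2 249.7] (array([ 0.64418577, -0.20103948,  0.10029682]), np.float64(0.0024950798171943013))
6 [[0.529, -0.148], [0.519, -0.061], [0.523, -0.222], [0.468, -0.157], [0.46, -0.082], [0.466, -0.223]]
[ 0.466 -0.223] -48.0 0.02
[ 0.523 -0.222] 9.0 0.049
[ 0.468 -0.157] -42.0 0.025
[ 0.529 -0.148] 21.0 0.061
```

```bash
cat > so2.py <<'E'
from so1 import *
T=np.array([.488,-.383]);ty=np.radians(-2.2);ux=np.array([np.cos(ty),np.sin(ty)]);uy=np.array([-ux[1],ux[0]])
st("start");first=True
for k,(p,a,_) in enumerate(todo):
    dst=T+uy*(-.045+.03*k)
    a=best([p[0],p[1],.2],a);over(p,a,.20)
    line(p,.028,.25);env.close_gripper(50);st("grip")
    g=monitor.sense()["finger_gap"]
    if g<.15: print("missed");break
    line(p,.18,.3);b=best([dst[0],dst[1],.2],ty);over(dst,b,.18);st("over")
    if monitor.sense()["finger_gap"]<.15: print("lost");break
    hit=line(dst,.083,.2,guard=8);st("down",hit);env.release();line(dst,.20,.3)
st("end")
over([.38,-.2],np.pi/2,.35)
for n in("top","side"):
    f=eyes.grab_frame(n);np.savez(f"d_{n}.npz",**f)
    cv2.imwrite(f"pics/d_{n}.png",cv2.resize(f["frame"][:,:,::-1],(800,600),interpolation=cv2.INTER_CUBIC))
u=cv2.imread("pics/d_side.png");v=cv2.imread("pics/d_top.png")
cv2.imwrite("pics/d.png",np.vstack([v[200:500,60:760],u[300:600,100:800]]))
E
python3 so2.py
```

```text
ball [355.9 196.9] [356.9 197.4] [331.5 248.5] [332.2 249.7] (array([ 0.64418577, -0.20103948,  0.10029682]), np.float64(0.0024950798171943013))
6 [[0.529, -0.148], [0.519, -0.061], [0.523, -0.222], [0.468, -0.157], [0.46, -0.082], [0.466, -0.223]]
[ 0.466 -0.223] -48.0 0.02
[ 0.523 -0.222] 9.0 0.049
[ 0.468 -0.157] -42.0 0.025
[ 0.529 -0.148] 21.0 0.061
start t=9.8 gap=0.998 F [ 0.2 -0.1 -0.3] j6 -2.47
grip t=13.5 gap=0.273 F [-1.2  0.7  5.9] j6 0.16
over t=15.1 gap=0.275 F [-0.  -0.4 -1.2] j6 -0.86
down True t=15.7 gap=0.276 F [ 0.8 -0.5  2.8] j6 -0.86
grip t=19.1 gap=0.277 F [-0.8  0.7  5.4] j6 -0.76
over t=20.5 gap=0.277 F [-0.9  0.1 -0.8] j6 -0.83
down True t=21.1 gap=0.275 F [-0.1 -0.9  2.7] j6 -0.83
grip t=24.6 gap=0.276 F [-1.8  0.   6.3] j6 0.17
over t=26.2 gap=0.272 F [-0.1 -0.1  0.4] j6 -0.80
down True t=26.8 gap=0.274 F [ 0.  -0.5  1. ] j6 -0.80
grip t=30.3 gap=0.276 F [-1.5 -0.1  6. ] j6 -0.85
over t=31.7 gap=0.272 F [-0.   1.5 -0.3] j6 -0.76
down True t=32.3 gap=0.281 F [-0.7  0.8  4.8] j6 -0.76
end t=33.4 gap=1.000 F [ 0.3  0.8 -0.3] j6 -0.76
```

View pics/d.png

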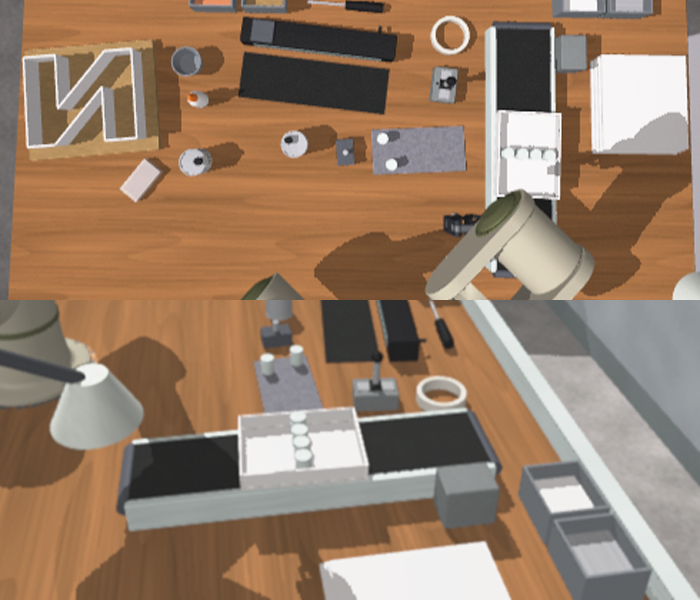

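The four stand-offs stand in the tray at crop (505-550,155), and two are left on the mat. The left can has shifted, now at crop (195,162). I'll measure can lids and caps from the fresh frames.

```bash
cat > can.py <<'E'
from h import *
def meas(f,p,tag=None,zb=0.):
    """p: rough can xy; returns lid centre xy, cap xy from one view"""
    k=8;u0,v0=np.round(proj(f,[p[0],p[1],zb+.07])).astype(int);r=22
    c=cv2.resize(f["frame"][v0-r:v0+r,u0-r:u0+r],None,fx=k,fy=k,interpolation=cv2.INTER_CUBIC)
    # rectify the lid plane to metric: 0.25 mm/px, 100 mm window, world x right, y up
    px=lambda z:np.float32([proj(f,[p[0]+a,p[1]+b,zb+z]) for a,b in((-.05,.05),(.05,.05),(.05,-.05),(-.05,-.05))])
    dst=np.float32([(0,0),(400,0),(400,400),(0,400)])
    W=lambda z:cv2.warpPerspective(f["frame"],cv2.getPerspectiveTransform(px(z),dst),(400,400),flags=cv2.INTER_CUBIC)
    L=W(.07);g=cv2.GaussianBlur(cv2.cvtColor(L,cv2.COLOR_RGB2GRAY),(0,0),3)
    h=cv2.HoughCircles(g,cv2.HOUGH_GRADIENT,1,200,param1=60,param2=8,minRadius=112,maxRadius=126)[0][0]
    C=W(.081);gc=cv2.cvtColor(C,cv2.COLOR_RGB2GRAY).astype(float)
    yy,xx=np.mgrid[:400,:400];rr=np.hypot(xx-h[0],yy-h[1])
    w=np.clip(75-gc,0,None)*(rr<110)
    n,l,s,_=cv2.connectedComponentsWithStats((w>0).astype(np.uint8));i=1+np.argmax(s[1:,4]);w=w*(l==i)
    cx,cy=(w*xx).sum()/w.sum(),(w*yy).sum()/w.sum()
    to=lambda x,y:np.array([p[0]-.05+x/4000,p[1]+.05-y/4000])
    lid,cap=to(h[0],h[1]),to(cx,cy);d=cap-lid
    if tag:
        cv2.circle(L,(int(h[0]),int(h[1])),int(h[2]),(255,0,0),1);cv2.circle(L,(int(h[0]),int(h[1])),3,(0,255,0),-1)
        cv2.circle(C,(int(cx),int(cy)),36,(255,0,0),1)
        cv2.imwrite(tag,np.hstack([L,C])[:,:,::-1])
    print(lid.round(4),"r%.1f"%(h[2]/4),"cap off %.1f mm yaw %.1f"%(np.hypot(*d)*1e3,np.degrees(np.arctan2(d[1],d[0]))))
    return lid,np.arctan2(d[1],d[0])
E
python3 - <<'E'
from can import *
t=dict(np.load("d_top.npz"));s=dict(np.load("d_side.npz"))
for i,(u,v) in enumerate([(255,361.),(353,343.)]):
    p=onz(t,u*.7,v*.7,.07)[:2];print(p)
    l,_=meas(t,p,f"pics/m{i}t.png");meas(s,l,f"pics/m{i}s.png")
a=[cv2.imread(f"pics/m{i}{c}.png") for i in(0,1) for c in "ts"]
cv2.imwrite("pics/m.png",cv2.resize(np.vstack([np.hstack(a[:2]),np.hstack(a[2:])]),(800,400)))
E
```

```text
[0.46268081 0.35786334]
[0.4608 0.3645] r29.8 cap off 16.4 mm yaw -77.6Traceback (most recent call last):
  File "<stdin>", line 5, in <module>
  File "can.py", line 11, in meas
    h=cv2.HoughCircles(g,cv2.HOUGH_GRADIENT,1,200,param1=60,param2=8,minRadius=112,maxRadius=126)[0][0]
      ~~~~~~~~~~~~~~~~~~~~~~~~~~~~~~~~~~~~~~~~~~~~~~~~~~~~~~~~~~~~~~~~~~~~~~~~~~~~~~~~~~~~~~~~~~~^^^
TypeError: 'NoneType' object is not subscriptable
```

```bash
sed -i 's/param1=60,param2=8/param1=30,param2=4/' can.py
python3 - <<'E'
from can import *
t=dict(np.load("d_top.npz"));s=dict(np.load("d_side.npz"))
a=[]
for i,(u,v) in enumerate([(255,361.),(353,343.)]):
    p=onz(t,u*.7,v*.7,.07)[:2]
    l,_=meas(t,p,f"pics/m{i}t.png")
    try: meas(s,l,f"pics/m{i}s.png")
    except Exception as e: print(e)
    for c in"ts":
        q=cv2.imread(f"pics/m{i}{c}.png");a.append(np.zeros((400,800,3),np.uint8) if q is None else q)
cv2.imwrite("pics/m.png",cv2.resize(np.vstack([np.hstack(a[:2]),np.hstack(a[2:])]),(800,400)))
E
```

```text
[0.4613 0.3657] r30.0 cap off 17.6 mm yaw -80.1
[0.4414 0.3564] r30.8 cap off 24.2 mm yaw -26.6
[0.5037 0.1404] r30.2 cap off 14.3 mm yaw 48.6
[0.5343 0.1567] r31.4 cap off 22.6 mm yaw -152.4
```

View pics/m.png

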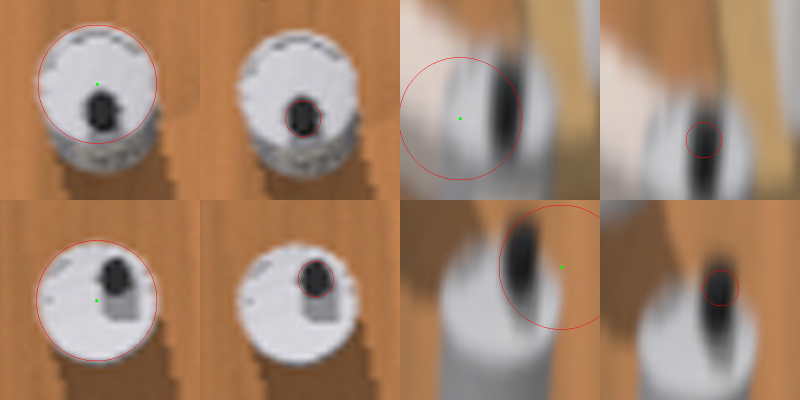

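The top-view fits are good: lids at (0.461,0.366) yaw about −79° and (0.504,0.140) yaw about 49°. The side-view fits are off the can and unusable. I'll pick each can from a fresh top frame.

```bash
cat > pc.py <<'E'
from can import *
SC=np.array([.650,.099]);sy=np.radians(84.);uy=np.array([np.cos(sy),np.sin(sy)]);tgt=sy-np.pi/2
def yaws(p,d,turn,z=.04):
    """pick/place opening yaws (same branch) with reachable IK and modest wrist"""
    c=[]
    for k in(-1,0,1,2):
        a=sy+k*np.pi-turn
        for tu in(turn,):
            qa=kinematics.ik([p[0],p[1],z-HP],quat(a));qb=kinematics.ik([d[0],d[1],z-HP],quat(a+tu))
            if qa is not None and qb is not None:c.append((abs(qb[5]-qa[5])+.2*max(abs(qa[5]),abs(qb[5])),a,qa[5],qb[5]))
    print(np.round(c,2).tolist());return min(c)[1]
def carry(p,yaw,d,hz=.042):
    turn=(tgt-yaw+np.pi)%(2*np.pi)-np.pi
    a=yaws(p,d,turn);b=a+turn
    over(p,a,.20);line(p,hz,.2);env.close_gripper(70);st("grip")
    line(p,hz+.10,.2);over(d,b,hz+.10);st("over")
    line(d,hz+.015,.15);hit=line(d,hz+.0015,.03,guard=12);st("down",hit,monitor.sense()["position"].round(4))
    env.release();line(d,.20,.25);st("up")
E
python3 - <<'E'
from pc import *
f=eyes.grab_frame("top");p,y=meas(f,[.4613,.365]);
carry(p,y,SC+uy*.08)
over([.40,-.2],sy,.30)
f=eyes.grab_frame("top");np.savez("e_top.npz",**f);meas(f,SC+uy*.08,"pics/e0.png");meas(f,[.504,.14],"pics/e1.png")
crop(f,130,130,270,150,"pics/e.png",2.9)
E
```

```text
[0.4614 0.3656] r30.2 cap off 17.5 mm yaw -80.7
[[5.17, -2.98, -2.83, 1.77], [1.96, 0.16, 0.31, -1.37], [5.17, 3.3, -2.83, 1.77], [1.96, 6.45, 0.31, -1.37]]
grip t=38.5 gap=0.685 F [-2.1 -0.6  6.1] j6 0.31
over t=40.7 gap=0.687 F [ 0.4  0.1 -3.3] j6 -1.37
down True [0.6582 0.1785 0.0248] t=41.9 gap=0.685 F [-1.1 -0.2  5.1] j6 -1.37
up t=43.1 gap=1.000 F [-1.1 -0.9 -1. ] j6 -1.37
[0.6575 0.1764] r30.0 cap off 13.2 mm yaw -9.6
[0.5039 0.1401] r30.2 cap off 14.4 mm yaw 50.1
```

View pics/e.png

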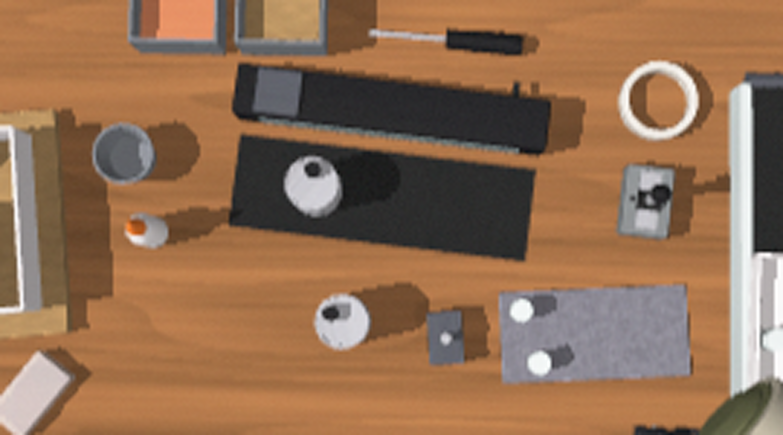

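The first can stands on the strip at crop (312,185) with its cap toward the scanner. Now the second can.

Run:
```python
from pc import *
f=eyes.grab_frame("top");p,y=meas(f,[.504,.14])
carry(p,y,SC-uy*.08)
over([.40,-.25],sy,.30)
f=eyes.grab_frame("top");np.savez("f_top.npz",**f)
for i,k in enumerate((.08,-.08)):
    for e in((0,0),(.002,.001),(-.002,-.001)): meas(f,SC+uy*k+e,f"pics/f{i}.png")
s=eyes.grab_frame("side");np.savez("f_side.npz",**s)
crop(f,130,130,280,150,"pics/f.png",2.85);crop(s,200,130,180,150,"pics/fs.png",4)
a=cv2.imread("pics/f.png");b=np.hstack([cv2.imread(f"pics/f{i}.png") for i in(0,1)])
cv2.imwrite("pics/fm.png",np.vstack([b[:,:798*2:1] if 0 else cv2.resize(b,(798,200)),a[:,:798]]) if a.shape[1]==798 else a)
```

```text
[0.5039 0.1404] r30.0 cap off 14.2 mm yaw 49.3
[[1.07, -0.71, 0.76, 1.52], [1.24, 2.43, -2.38, -1.62], [1.07, 5.57, 0.76, 1.52], [1.24, 8.71, -2.38, -1.62]]
grip t=48.7 gap=0.690 F [-1.2  0.2  7.3] j6 0.76
over t=50.1 gap=0.690 F [-0.1 -0.3 -2.1] j6 1.52
down True [0.6414 0.0195 0.0246] t=51.3 gap=0.684 F [-1.4  0.3  5.6] j6 1.52
up t=52.5 gap=0.996 F [-0.3 -0.7 -0. ] j6 1.52
[0.6567 0.1767] r30.0 cap off 14.0 mm yaw -9.9
[0.6567 0.1767] r30.0 cap off 14.0 mm yaw -9.9
[0.6567 0.1767] r30.0 cap off 14.0 mm yaw -9.8
[0.6423 0.0168] r30.2 cap off 14.5 mm yaw -1.2
[0.6423 0.0168] r30.2 cap off 14.5 mm yaw -1.2
[0.6423 0.0168] r30.2 cap off 14.5 mm yaw -1.2
```

View pics/fm.png

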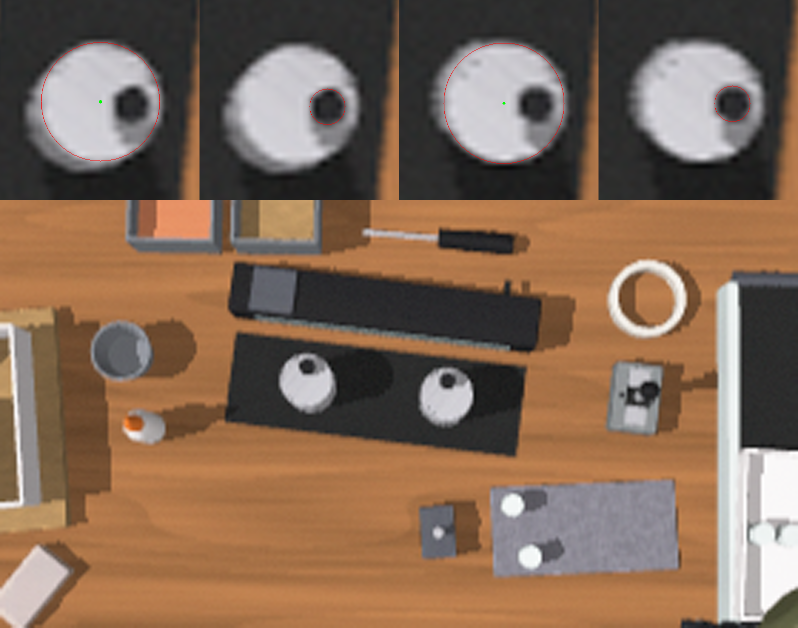

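View pics/fs.png

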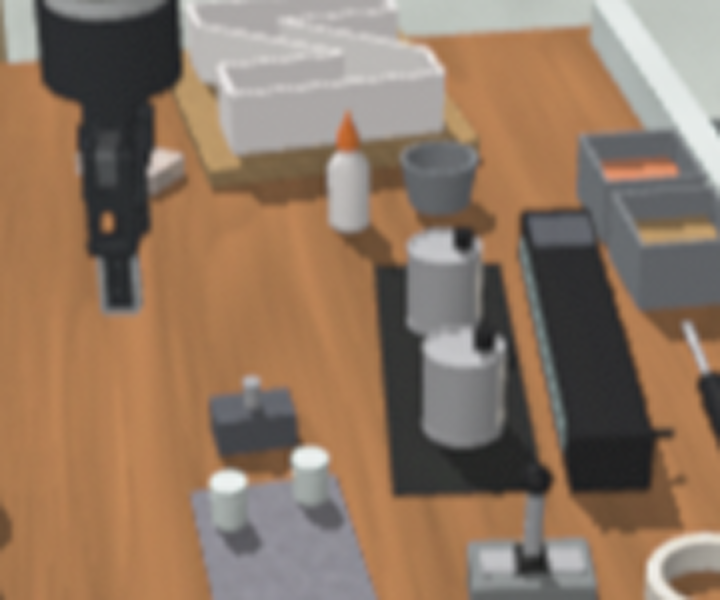

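Both cans stand on the strip with caps toward the scanner, though the Hough yaws are noisy (−10° and −1° against −6°). I'll refine the lid centres using only the clean far-side lid edge and a fixed 30 mm radius.

```bash
cat > fine.py <<'E'
from h import *
from scipy.optimize import least_squares
from scipy.ndimage import map_coordinates as mc, gaussian_filter as gf
def fine(f,p):
    g=cv2.cvtColor(f["frame"],cv2.COLOR_RGB2GRAY).astype(float)
    cam=-f["view"][:3,:3].T@f["view"][:3,3];p=np.array(p[:2])
    away=np.arctan2(*(p-cam[:2])[::-1]);pts=[]
    R=np.arange(.018,.040,.0003)
    for a in away+np.radians(np.arange(-100,101,5)):
        q=np.array([proj(f,[p[0]+r*np.cos(a),p[1]+r*np.sin(a),.07]) for r in R])
        v=mc(g,[q[:,1],q[:,0]],order=1);v=gf(v,2);d=np.diff(v);i=d[10:].argmin()+10
        if d[i]<-1.5:pts.append(p+R[i]*np.array([np.cos(a),np.sin(a)]))
    pts=np.array(pts);s=least_squares(lambda c:np.hypot(*(pts-c).T)-.030,p,loss="soft_l1",f_scale=.0007)
    lid=s.x
    # cap: darkness centroid around the expected cap spot in metric raster at z=.081
    def dark(z):
        c=lid.copy();c0=None
        X,Y=np.meshgrid(np.arange(-.024,.0241,.0005),np.arange(-.024,.0241,.0005))
        P=np.array([proj(f,[lid[0]+x,lid[1]+y,z]) for x,y in zip(X.ravel(),Y.ravel())])
        v=mc(g,[P[:,1],P[:,0]],order=1).reshape(X.shape);w=np.clip(110-v,0,60)*(np.hypot(X,Y)<.024)
        i=np.unravel_index(gf(w,10).argmax(),w.shape);m=np.hypot(X-X[i],Y-Y[i])<.011;w=w*m
        return np.array([(w*X).sum(),(w*Y).sum()])/w.sum()
    o=dark(.079);print(lid.round(4),"n",len(pts),"rms %.2f mm"%(np.sqrt(np.mean(s.fun**2))*1e3),"cap %.1f mm yaw %.1f"%(np.hypot(*o)*1e3,np.degrees(np.arctan2(o[1],o[0]))))
    return lid,np.arctan2(o[1],o[0])
E
python3 - <<'E'
from fine import *
for n,ps in(("d",[(.461,.365),(.504,.140)]),("e",[(.657,.177),(.504,.140)]),("f",[(.657,.177),(.642,.017)])):
    f=dict(np.load(n+"_top.npz"))
    for p in ps:fine(f,p)
t=dict(np.load("f_top.npz"))
# strip/scanner direction again: scanner top front/back edges and strip edges via line fits
hsv=cv2.cvtColor(t["frame"],cv2.COLOR_RGB2HSV)
m=(hsv[...,2]<75).astype(np.uint8);n,l,s,c=cv2.connectedComponentsWithStats(m)
for i in range(1,n):
    if s[i][4]>1000 and s[i][0]<300 and 130<c[i][1]<240:
        h=cv2.convexHull(np.argwhere(l==i)[:,::-1].astype(np.int32));z=0 if c[i][1]>180 else .05
        P=np.float32([onz(t,*q[0],z)[:2] for q in h.astype(float)])
        print(c[i].round(),cv2.minAreaRect(P))
E
```

```text
[0.4617 0.3638] n 41 rms 3.26 mm cap 14.8 mm yaw -79.9
[0.5043 0.1395] n 41 rms 2.01 mm cap 14.5 mm yaw 51.9
[0.6571 0.176 ] n 41 rms 0.67 mm cap 14.1 mm yaw -8.2
[0.5045 0.1396] n 41 rms 1.92 mm cap 14.4 mm yaw 52.5
[0.6572 0.1761] n 41 rms 0.55 mm cap 14.0 mm yaw -8.5
[0.6433 0.017 ] n 41 rms 0.74 mm cap 14.0 mm yaw -3.6
[271. 167.] ((0.751434862613678, 0.08798658847808838), (0.3582726716995239, 0.07560322433710098), 83.95569610595703)
[261. 198.] ((0.6490325927734375, 0.09931351989507675), (0.34909218549728394, 0.10618076473474503), 83.9087905883789)
```

Refined yaws are −8.4° and −3.6° against −6°, so both are within about 2.5°. One last whole-bench look with the arm moved aside, then hand in.

```bash
python3 - <<'E'
from fine import *
over([.33,.33],np.radians(84),.35)
f=eyes.grab_frame("top");s=eyes.grab_frame("side")
fine(f,(.657,.176));fine(f,(.643,.017))
np.savez("c_top.npz",**f);np.savez("c_side.npz",**s)
a=cv2.resize(f["frame"][90:,40:,::-1],(560,356));b=cv2.resize(s["frame"][110:330,:,::-1],(560,220))
cv2.imwrite("pics/z.png",np.vstack([a,b]));st()
E
python3 so.py
```

```text
[0.6571 0.1761] n 41 rms 0.64 mm cap 14.1 mm yaw -8.3
[0.6433 0.017 ] n 41 rms 0.68 mm cap 14.0 mm yaw -3.8
t=58.0 gap=1.005 F [-0.3 -0.2  1. ] j6 -0.93
ball [355.9 196.9] [356.9 197.4] [330.  247.8] [332.2 249.7] (array([ 0.64224206, -0.20013524,  0.10251152]), np.float64(0.006105201891662325))
1 [[0.519, -0.061]]
```

View pics/z.png

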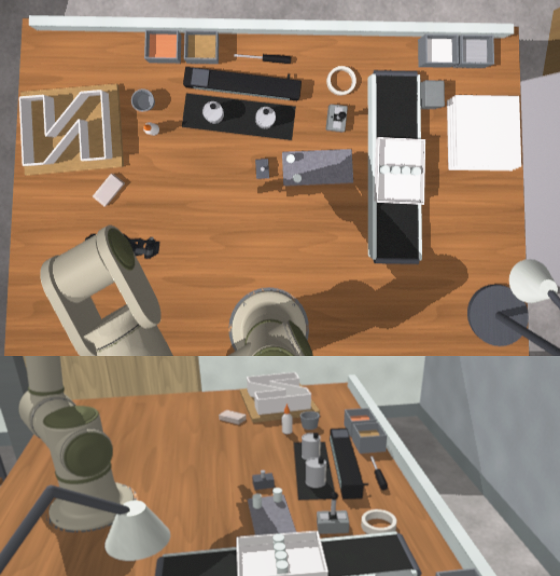

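```bash
python3 -c "
from bench import job;job.hand_in()"
```

```text
the job is handed in; nothing more can be done
```

The job is handed in, finished at about 58 s on the robot's clock. I stopped the belt first, then put four stand-offs in the kit tray, then stood both cans on the strip. The third can was absent this time.

Last checks before hand-in:
- **Belt switch:** the toggle looks upright in both views. The ball measured within 1 mm of centre along the swing just after I set it. In the last frames the top view was unchanged. The side view's ball reading had moved about 1.5 px, so the two views then disagreed by 6 mm. I put that down to the dark background behind the ball, because nothing had touched the switch.
- **Stand-offs:** four are standing in the tray and two are still on the mat. The automatic count in the last frame found only one on the mat because the arm's shadow covered the other. Both are visible in the picture.
- **Cans:** both are upright and wholly on the strip. Their labels measure −8.3° and −3.8° against the scanner's −6°, so each is within about 2.5° of straight. A rougher first reading put them 4° and 5° off. The side-view label fits were unusable.
- **Disturbances:** the left can was knocked about 4 cm before I picked it up, so I measured it again first. I saw no slackening of the grip.
- **Other things on the bench:** the other items look where they started, and the arm was clear of everything.

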